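# Load the balancing bar, then hold the vibration probe on the bearing pad

### The job

Load the balancing bar for a trial run: first stand the longest slug fully down in the pocket beside the cam lever, then the shortest slug in the pocket at the other end, leaving the slug already in the middle pocket where it is. Then lift the vibration probe out of its rest and hold its sprung tip on the ringed spot of the bearing's sloping pad, the probe square to the pad's face and pressed gently so that the tip is about half-way in. Finish while still holding it there with the gripper; leave the seal face, file and hex key alone.

Things in the scene. Friction and masses are not known exactly. Their poses are not given: they have to be found in the camera images.
- slug_long: The longest tungsten slug: plain dark grey upright cylinder, 22 mm diameter, 64 mm tall, 0.44 kg, standing on the bench. Origin at the centre of its underside, z up along its axis.
- slug_short: The shortest tungsten slug: same cylinder but 44 mm tall, 0.30 kg, standing on the bench; it may have changed places with the longest slug. Origin at the centre of its underside, z up.
- slug_mid: The 54 mm tall slug, 22 mm diameter, already standing in the middle pocket of the balancing bar (its top is 40 mm above the bar). Origin at the centre of its underside, z up.
- head: Balancing head, fixed, turned any way: round base 124 mm across, column, and a level steel bar 160 mm long (head's x), 50 wide, top 70 mm above the bench, with three blind round pockets 25 mm across, 14 deep, 55 mm apart along x. A cam lever juts 92 to 144 mm out at +x, no higher than the bar. Origin on the bench under the bar's middle. Close the gripper along y to clear neighbouring slugs.
- pocket1 (a point): Centre of the mouth (level with the bar's top face) of the pocket beside the cam lever: for the longest slug.
- pocket2 (a point): Centre of the mouth of the middle pocket, which already holds the middle slug.
- pocket3 (a point): Centre of the mouth of the pocket at the end away from the lever: for the shortest slug.
- probe: Vibration probe, 0.15 kg, upright in its rest: round grip 22 mm across from 6 to 70 mm above the origin, under it a collar 32 mm across, 6 thick, a nose 16 mm across down to 36 mm below the origin, then the sprung tip. Origin at the centre of the collar's underside, z up along the axis to the grip's end.
- rest: Grey block 70 x 70 x 62 mm high, fixed, with a vertical 19 mm hole through its middle; the probe's nose hangs in it and its collar lies on the top. Origin at the centre of its underside. The probe must rise at least 55 mm to come clear.
- probe_tip (a point): The outermost point of the probe's sprung ball tip (ball 7 mm diameter), on the probe's axis, 51 mm below the probe's origin when not pressed, up to 10 mm less when pressed.
- plunger (a joint): How far the probe's tip is pressed in, in m: 0 free, 0.010 against its hard stop; half-way is 0.005. The spring pushes with 0.5 N at 0, rising by 0.5 N per mm (3 N half-way, 5.5 N fully in).
- pad: Round metal pad 36 mm across on top of a fixed bearing pedestal (foot 110 x 80 mm, housing a level cylinder 80 mm across). Origin at the centre of its flat face, 95 mm above the bench, in the middle of the marked ring (16 mm) and dot: the spot to touch. z points out of the face, 0.35 rad (20 degrees) off vertical, leaning roughly towards the robot; y is level.
- seal: White ceramic seal face, a ring 64 mm diameter and 12 mm high, lying on the bench: leave alone. Origin at the centre of its underside.
- file: Steel hand file with wooden handle, 270 mm long, lying along its x (x -135 to +135 mm), beyond the head: leave alone.
- hexkey: Orange hex key, about 110 mm long, 8 mm thick, lying along its x: leave alone.
Things that resemble listed ones, but are neither listed nor needed, are in the scene too. What is shaped like the slug_mid but blue or yellow is not meant. What is shaped like the slug_short but white is not meant.

How it is judged:
By the outcome, as a careful person would: the job done as asked, in the order asked, and still so for the second after the job is handed in, while the arm keeps its last pose, push and grip.
It also fails if it takes over 69 s, if anything falls off the work surface, if the arm or the gripper's body presses on something with over 40 N, if the wrist force passes 120 N, or if a joint passes its speed limit or range.

### The arm

A 6-joint arm with a two-finger parallel gripper is mounted at the origin on the work surface. World frame = base frame: x ahead of the robot, y to its left, z up, the work surface at z = 0. Lengths are in mm, angles in rad, forces in N, time in s.
With the tool pointing down it reaches from about 375 to 975 mm from the base axis. Payload 3.8 kg.
Tool frame: the origin (TCP) lies midway between the tips of the shut fingers; the grasp point (between the pads) lies 19 mm behind it (manip.grip_depth is the distance from the TCP to the grasp point, in mm); z points along the fingers, y is the line along which they close (so a half turn about z gives the same grasp; the last joint's range is limited). The gripper opens to 85 mm and grips with 20 to 120 N. Pads are 22 mm wide; open, the fingers measure 114 mm over their backs; the gripper's body (76 mm by 85 mm) begins 54 mm behind the grasp point. The pads swing forward as they close: fully open they stand 13 mm farther back than shut.
Start: joints at [-1.179, 0.264, 1.604, -0, 1.274, -0.037], TCP at [280.645, -613.886, 203.28] pointing down, gripper open.
Joint ranges: [-2.63, 2.63], [-0.94, 2.18], [0.31, 2.57], [-1.31, 4.45], [0, 2.66], [-2.55, 2.55]. Speed limits (rad/s): [2.57, 2.57, 3.14, 3.14, 3.14, 3.14].

### API

Orientations are given as a rotation vector (axis times angle).
In Python, from bench import manip gives the robot as it stands.
- The arm moves only by the tool move_arm, never from a script. Its argument "targets" is text: rows parted by semicolons, each of 7 numbers parted by spaces: the shift along the tool's x, y, z in mm, then the turn, a rotation vector about the tool's x, y, z in degrees, then the opening, from -1 (shut) to 1 (fully open). In form: dx dy dz ax ay az grip; .... A call has exactly 8 rows; each row is the pose to reach, as a shift and turn from the pose commanded when the call began, along the tool's axes at that moment; what a row does not reach only later rows make up. A row lasts 1/10 s, in which the tool goes at most 50 mm and 8.59 degrees, less where a joint would pass 70% of its speed; a pose out of reach is approached as far as the arm can. A call with a gripper value outside its range is refused whole. The fingers move at their own pace and stop on an object; the grip force is fixed at half the most. Time passes only in rows, so rows that repeat a pose let the fingers close, or fill a call up. It gives the time, the measured TCP pose, the force, the opening and the grip force at its end, in the units of the state.
- manip.get_state(): the state, without advancing time (a new reading comes with each control period).
- manip.read_camera(name): name is "scene" or "top"; returns (picture, depth): 400x640x3 uint8, red, green, blue; 400x640 float32, mm along the optical axis (not along the pixel's ray), 0 where there is no reading.
- manip.calibration(name): a dict with "mtx" (3x3 intrinsics, pixels), "position" and "attitude" of the camera in the world. Camera axes: x right, y down, z forward; pixel columns grow to the right and rows downward; lengths in mm; the calibration is good to about 2 mm. A picture is of the moment at which its call begins. calibration takes no time and is no camera call.
- manip.hand_in(): hands the job in; it is judged then, once.
Trained networks look in the newest picture that a camera, given by its name, has taken for a name from the list of things; names that differ only in an ending like _2 or _b are one class to them, and where a whole thing is asked for, a point or a joint stands for the part that bears it (a point fixed in the world has none). Each returns a list of dicts, best first, with "score" (0 to 1); they miss things now and then, are a little off and sometimes report something else, mostly with a low value. They report only what shows in the picture. A call takes as long as a camera call. They do not tell look-alikes from the thing itself.
- manip.cut_out(camera, query): "pixels" (400x640 bool, what is visible of it) and "rect" ([left, top, right, bottom] in pixels, round what is visible of it).
- manip.pinpoint(camera, query): "centre" ([column, row] in pixels: a listed point, or the origin of a listed thing).
The state is a dict: "clock": time; "joints": joint angles; "qvel": joint speeds; "tau": joint torques, N m; "tool_pos": TCP position; "eef_rot": TCP orientation; "wrist_force": force on the tool from outside, world axes, zero at the start; "wrist_torque": the same for the moment, N m; "opening": opening from 0.0 (shut) to 1.0 (fully open); "finger_force": force on a finger pad.
Only numpy, scipy, OpenCV 4.12 (cv2) and the standard library are available. Lean on these libraries where they do the work, as an engineer would, in place of code of your own. Each camera call takes 0.05 s, during which the arm holds its last target. There are 200 camera calls.

## Working session

There is one attempt and no reset: what is moved stays moved. The work goes in short steps, Python scripts to look and compute and a tool call to move; the robot and the scene stay as the last step left them, time stands still between calls to the robot, and variables do not carry over. Pictures are saved under pics/ and viewed, at most 10 in all, crops included, and the job is handed in when it is done.

Besides the shell and the picture viewer there is one more tool, called after "Call:" by a JSON object that holds its "op" and its "data", one argument or row to a line. move_arm: Moves the arm, as the interface text tells. Its arguments: {"type":"object","properties":{"targets":{"type":"string"}},"required":["targets"]}

```bash
mkdir -p pics; ls
python3 - <<'E'
from bench import manip
import cv2,numpy as np
np.set_printoptions(precision=4,suppress=True)
for n in("scene","top"):
    p,d=manip.read_camera(n); cv2.imwrite(f"pics/{n}0.png",p[:,:,::-1]); np.save(f"{n}_d.npy",d)
    print(n,manip.calibration(n))
s=manip.get_state();print(s)
E
```

```text
pics
scene {'mtx': array([[497.3578,   0.    , 318.496 ],
       [  0.    , 497.3578, 199.6929],
       [  0.    ,   0.    ,   1.    ]]), 'position': array([1526.2936,  -86.4687,  703.1103]), 'attitude': array([-1.6551, -1.5641,  0.8565])}
top {'mtx': array([[490.295 ,   0.    , 322.0781],
       [  0.    , 490.295 , 199.4415],
       [  0.    ,   0.    ,   1.    ]]), 'position': array([ 467.4393,  -35.0614, 1175.8985]), 'attitude': array([-2.1528,  2.1863, -0.1108])}
{'clock': 0.1, 'joints': array([-1.1789,  0.2647,  1.6052,  0.    ,  1.2737, -0.0369]), 'qvel': array([ 0.0006, -0.0009, -0.0013, -0.0018, -0.0001, -0.0001]), 'tau': array([  0.0008, -51.6708, -36.8591,  -0.    ,   0.0063,  -0.    ]), 'tool_pos': array([ 280.4033, -613.2032,  202.0797]), 'eef_rot': array([-3.0677, -0.668 ,  0.0005]), 'wrist_force': array([0.205 , 0.928 , 0.1662]), 'wrist_torque': array([ 0.0123, -0.0176,  0.0002]), 'finger_force': 0.0, 'opening': 0.9994012578295578}
```

View pics/scene0.png

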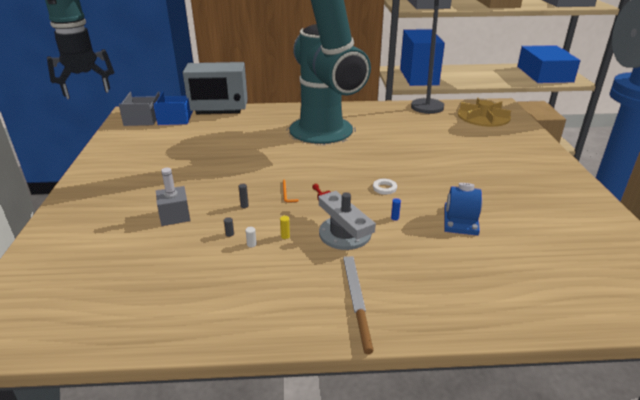

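View pics/top0.png

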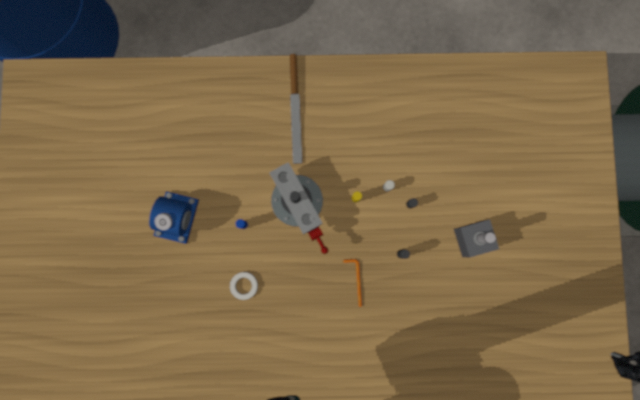

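The scene view shows the dark slugs at (243,196), the longer one, and (229,228), the shorter one. The probe in its rest is at (170,195), the head at (345,220) with its red lever at (318,188), and the pad on the blue pedestal at (465,187). In the top view the long slug is at (403,254), the short one at (411,203), the pad at (164,222) and the probe at (489,239).

```bash
cat > h.py <<'E'
from bench import manip
import cv2,numpy as np
from scipy.spatial.transform import Rotation as R
np.set_printoptions(precision=2,suppress=True)
C={n:manip.calibration(n) for n in("scene","top")}
def world(n,uv,d):
    c=C[n];uv=np.atleast_2d(uv).astype(float);d=np.atleast_1d(d).astype(float)
    p=np.c_[uv,np.ones(len(uv))]@np.linalg.inv(c["mtx"]).T*d[:,None]
    return p@R.from_rotvec(c["attitude"]).as_matrix().T+c["position"]
def at_z(n,uv,z):
    o=C[n]["position"];r=world(n,uv,1)[0]-o
    return o+r*(z-o[2])/r[2]
def proj(n,P):
    c=C[n];q=(np.atleast_2d(P)-c["position"])@R.from_rotvec(c["attitude"]).as_matrix()@c["mtx"].T
    return q[:,:2]/q[:,2:]
def cloud(n,mask,d):
    v,u=np.nonzero(mask&(d>0));return world(n,np.c_[u,v],d[v,u])
E
python3 - <<'E'
from h import *
D={}
for n in C: _,D[n]=manip.read_camera(n)
for n in C:
  for q in("slug_long","slug_short","slug_mid","head","probe","rest","pad"):
    for k in manip.cut_out(n,q)[:4]:
        if k["score"]<.3: continue
        P=cloud(n,k["pixels"],D[n])
        if len(P)<4: continue
        zt=np.percentile(P[:,2],97);T=P[P[:,2]>zt-6]
        print(n,q,round(k["score"],2),k["rect"],len(P),"top",T.mean(0),len(T),"mean",P.mean(0))
  for q in("pocket1","pocket2","pocket3","pad","probe","probe_tip","slug_long","slug_short"):
    for k in manip.pinpoint(n,q)[:4]:
        z={"pad":95,"probe":62,"slug_long":0,"slug_short":0}.get(q,70)
        if k["score"]>.3: print(n,"pt",q,round(k["score"],2),k["centre"],at_z(n,k["centre"],z))
E
```

```text
scene slug_long 0.47 [239.6, 184.7, 249.7, 210.3] 202 top [ 460.3  -220.99   63.48] 34 mean [ 462.57 -219.49   36.21]
scene slug_short 0.47 [224.9, 214.0, 235.2, 240.3] 179 top [ 576.38 -245.78   43.49] 52 mean [ 579.54 -245.43   26.69]
scene slug_short 0.47 [247.1, 225.5, 255.7, 246.9] 154 top [ 620.94 -192.3    43.63] 43 mean [ 623.7  -191.76   26.61]
scene slug_mid 0.62 [342.0, 195.6, 355.2, 213.3] 152 top [589.07  25.25 109.5 ] 49 mean [593.28  24.67  96.32]
scene slug_mid 0.59 [280.7, 214.9, 292.1, 237.3] 203 top [ 593.75 -116.28   53.48] 50 mean [ 596.98 -115.8    32.93]
scene slug_mid 0.46 [392.4, 197.4, 402.9, 222.1] 191 top [534.64 152.35  53.17] 45 mean [537.89 152.21  31.62]
scene head 0.77 [310.9, 182.6, 376.4, 250.2] 2290 top [591.34  23.23  69.92] 788 mean [602.6   16.37  44.46]
scene head 0.7 [374.6, 179.9, 394.4, 195.1] 232 top [391.17 151.11  11.4 ] 159 mean [392.56 151.59   9.26]
scene probe 0.73 [163.1, 168.5, 172.6, 195.2] 285 top [ 492.8  -388.94  131.65] 44 mean [ 495.26 -388.04   99.82]
scene probe 0.59 [157.9, 187.8, 192.3, 226.3] 974 top [ 496.34 -388.3    62
[... 2307 characters left out ...]
ocket1 0.56 [282.9, 176.7] [633.41  51.82  70.  ]
top pt pocket2 0.97 [304.2, 217.5] [539.59   4.4   70.  ]
top pt pocket2 0.82 [296.9, 197.9] [584.36  20.43  70.  ]
top pt pocket2 0.56 [282.9, 176.7] [633.41  51.82  70.  ]
top pt pocket3 0.97 [304.2, 217.5] [539.59   4.4   70.  ]
top pt pocket3 0.82 [296.9, 197.9] [584.36  20.43  70.  ]
top pt pocket3 0.56 [282.9, 176.7] [633.41  51.82  70.  ]
top pt pad 0.54 [163.9, 220.7] [535.68 313.1   95.  ]
top pt probe 0.51 [474.8, 235.1] [ 494.19 -381.51   62.  ]
top pt slug_long 0.62 [401.4, 252.5] [ 457.01 -223.86    0.  ]
top pt slug_short 0.6 [411.1, 200.7] [ 580.72 -251.19    0.  ]
top pt slug_short 0.44 [384.1, 189.9] [ 607.93 -186.87    0.  ]
```

```bash
cat >> h.py <<'E'
def bar(n,d,k=None):
    uv=proj(n,[[585,22,70]])[0].astype(int);m=np.zeros(d.shape,bool);m[uv[1]-60:uv[1]+60,uv[0]-60:uv[0]+60]=1
    P=cloud(n,m,d);b=1.9 if n=="top" else -.3
    P=P[(abs(P[:,2]-70-b)<4)&(np.hypot(P[:,0]-585,P[:,1]-22)<95)]
    return cv2.minAreaRect(P[:,:2].astype(np.float32)),P
def rel(tp,Rt=None):
    "target TCP pos, rotation -> shift and turn in tool axes from measured pose"
    s=manip.get_state();r=R.from_rotvec(s["eef_rot"]);Rt=Rt or r
    return r.inv().apply(np.array(tp)-s["tool_pos"]),np.degrees((r.inv()*Rt).as_rotvec())
E
python3 - <<'E'
from h import *
for n in C:
    p,d=manip.read_camera(n);print(n,bar(n,d)[0])
    # bench height, slug tops
    for nm,c,h in(("long",(456,-221),64),("short",(578,-249),44),("mid",(586,23),110),("probe",(488,-391),132),("restblk",(488,-390),62)):
        uv=proj(n,[[*c,h]])[0].astype(int);m=np.zeros(d.shape,bool);m[uv[1]-20:uv[1]+21,uv[0]-20:uv[0]+21]=1
        P=cloud(n,m,d);b=1.9 if n=="top" else -.3
        r=50 if nm=="restblk" else 18
        T=P[(abs(P[:,2]-h-b)<1.5)&(np.hypot(P[:,0]-c[0],P[:,1]-c[1])<r)]
        print(n,nm,T.mean(0),len(T),cv2.minEnclosingCircle(T[:,:2].astype(np.float32)))
    uv=proj(n,[[480,-300,0]])[0].astype(int);m=np.zeros(d.shape,bool);m[uv[1]-3:uv[1]+3,uv[0]-3:uv[0]+3]=1
    print("bench",cloud(n,m,d).mean(0))
    k=manip.cut_out(n,"pad")
    uv=proj(n,[[536,312,95]])[0]; v,u=np.mgrid[:400,:640]
    m=np.hypot(u-uv[0],v-uv[1])<5.5
    P=cloud(n,m,d);c=P.mean(0);_,S,V=np.linalg.svd(P-c);print("pad",c,V[2]*np.sign(V[2,2]),S,len(P))
    big=cv2.resize(p[int(uv[1])-25:int(uv[1])+25,int(uv[0])-32:int(uv[0])+32],None,fx=10,fy=10,interpolation=cv2.INTER_CUBIC);print("crop origin",int(uv[0])-32,int(uv[1])-25)
    cv2.imwrite(f"pics/pad_{n}.png",big[:,:,::-1])
a,b=(cv2.imread(f"pics/pad_{n}.png") for n in C);cv2.imwrite("pics/pads.png",cv2.resize(np.hstack([a,b]),(800,312)))
E
```

```text
scene ((581.659423828125, 21.954837799072266), (178.21942138671875, 53.35014343261719), 27.44991683959961)
scene long [ 456.85 -219.41   63.97] 27 ((456.0397644042969, -219.1048126220703), 11.887845993041992)
scene short [ 575.07 -246.98   43.66] 34 ((575.26806640625, -247.8455352783203), 12.951258659362793)
scene mid [587.73  24.96 109.88] 38 ((588.2560424804688, 25.683317184448242), 11.3451566696167)
scene probe [ 489.35 -389.25  131.84] 32 ((489.205078125, -390.9342346191406), 10.831282615661621)
scene restblk [ 494.   -388.99   62.03] 255 ((489.2042236328125, -389.70263671875), 48.200992584228516)
bench [ 474.84 -303.42    0.43]
pad [489.59 330.48  67.12] [-0.44  0.08  0.89] [972.86  64.07  36.05] 96
crop origin 432 159
top ((578.5814819335938, 19.463939666748047), (176.0342559814453, 50.01786804199219), 28.270524978637695)
top long [ 454.67 -222.06   66.02] 40 ((454.5677490234375, -221.8682861328125), 10.735599517822266)
top short [ 573.7  -248.64   45.72] 33 ((573.1431884765625, -249.24530029296875), 10.33018684387207)
top mid [584.79  23.46 111.64] 34 ((585.391845703125, 23.562314987182617), 10.492695808410645)
top probe [ 486.79 -391.66  133.58] 53 ((487.19903564453125, -391.7200927734375), 10.887565612792969)
top restblk [ 486.97 -387.94   63.83] 375 ((487.79510498046875, -391.2515869140625), 46.703758239746094)
bench [ 482.01 -296.41    0.93]
pad [535.57 310.91  98.44] [-0.34  0.12  0.93] [62.6  56.11 18.25] 91
crop origin 132 195
```

View pics/pads.png

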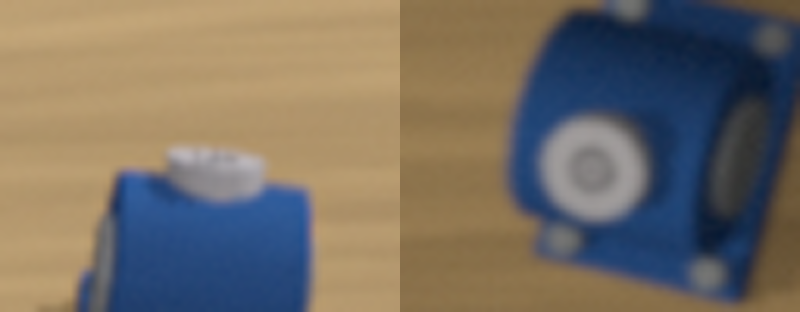

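The right-hand half (top camera) shows the pad face with its ring and dot at about (163,222). The left-hand half shows the scene camera seeing the pad almost edge on. Next I compute the move over the long slug.

```bash
cat >> h.py <<'E'
def down(a=-62.1):
    y=np.array([np.cos(np.radians(a)),np.sin(np.radians(a)),0]);z=np.array([0,0,-1.]);return R.from_matrix(np.c_[np.cross(y,z),y,z])
E
python3 -c "
from h import *
print(rel([455.3,-220.5,120],down()))"
```

```text
(array([ 322.42, -285.11,   83.27]), array([-0.01,  0.  , -3.33]))
```

Call:
{"op": "move_arm", "data": {
  "targets": "40 -36 0 0 0 -1 1; 80 -72 0 0 0 -2 1; 121 -107 0 0 0 -3.3 1; 161 -142 0 0 0 -3.3 1; 201 -178 0 0 0 -3.3 1; 241 -214 0 0 0 -3.3 1; 282 -250 20 0 0 -3.3 1; 322.4 -285.1 40 0 0 -3.3 1"
}}

```text
clock: 2.7
tool_pos: [442.5, -250.7, 176.0]
eef_rot: [3.047, 0.756, 0.004]
wrist_force: [1.3, -0.9, -0.3]
opening: 1.003
finger_force: 0.0
```

```bash
python3 -c "
from h import *
s=manip.get_state();print(s['clock'],s['tool_pos'],s['qvel'],rel([455.3,-220.5,28],down()))
import cv2
p,_=manip.read_camera('scene');uv=proj('scene',[[455,-220,80]])[0].astype(int)
cv2.imwrite('pics/s2.png',cv2.resize(p[uv[1]-50:uv[1]+50,uv[0]-65:uv[0]+65,::-1],None,fx=5,fy=5))"
```

```text
2.7 [ 442.48 -250.75  176.  ] [ 0.91  0.01  0.32  0.   -0.31  0.9 ] (array([ 25.19, -21.2 , 147.98]), array([ 0.18, -0.11, -0.04]))
```

View pics/s2.png

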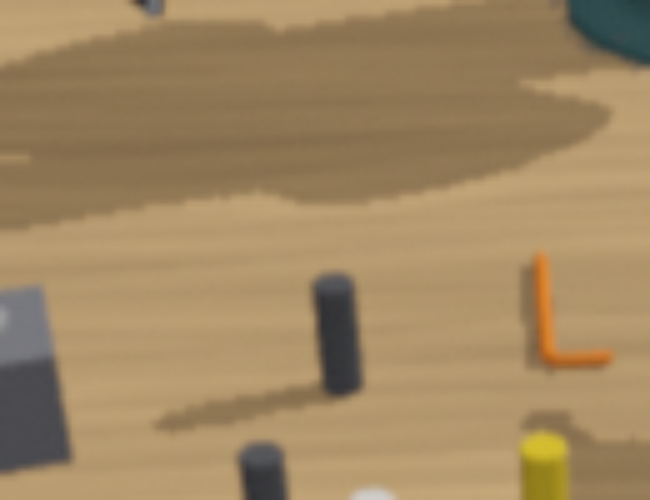

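The picture shows the gripper still arriving (it is above the crop). The long slug is untouched at crop centre (338,335).

Call:
{"op": "move_arm", "data": {
  "targets": "0 0 0 0 0 0 1; 0 0 0 0 0 0 1; 0 0 20 0 0 0 1; 0 0 40 0 0 0 1; 0 0 50 0 0 0 1; 0 0 50 0 0 0 1; 0 0 50 0 0 0 1; 0 0 50 0 0 0 1"
}}

```text
clock: 3.55
tool_pos: [441.8, -253.1, 126.1]
eef_rot: [3.048, 0.755, 0.002]
wrist_force: [-0.8, 0.1, -0.6]
opening: 0.998
finger_force: 0.0
```

```bash
python3 -c "
from h import *
s=manip.get_state();print(s['clock'],s['tool_pos'],s['qvel'],rel([455.3,-220.5,28],down()))
p,_=manip.read_camera('scene');uv=proj('scene',[[455,-220,90]])[0].astype(int)
q,_=manip.read_camera('top');vv=proj('top',[[455,-220,90]])[0].astype(int)
print(uv,vv)
f=lambda p,u:cv2.resize(p[u[1]-40:u[1]+40,u[0]-40:u[0]+40,::-1],None,fx=5,fy=5)
cv2.imwrite('pics/s3.png',np.hstack([f(p,uv),f(q,vv)]))"
```

```text
3.55 [ 441.81 -253.08  126.1 ] [ 0.01 -0.    0.    0.   -0.    0.  ] (array([ 27.04, -22.7 ,  98.09]), array([ 0.11, -0.06, -0.08]))
[241 175] [406 253]
```

View pics/s3.png

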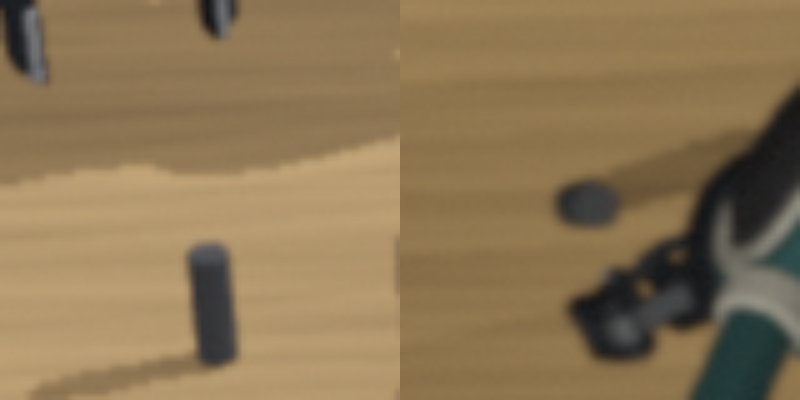

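The gripper stands beside the slug (scene crop (110,40), slug at (212,300)) and has not moved over it yet. Fast rows were limited, so I go on from the measured pose.

Call:
{"op": "move_arm", "data": {
  "targets": "13 -11 0 0 0 0 1; 27 -22.7 0 0 0 0 1; 27 -22.7 0 0 0 0 1; 27 -22.7 30 0 0 0 1; 27 -22.7 60 0 0 0 1; 27 -22.7 85 0 0 0 1; 27 -22.7 97 0 0 0 1; 27 -22.7 97 0 0 0 1"
}}

```text
clock: 4.45
tool_pos: [452.8, -218.9, 26.3]
eef_rot: [-3.047, -0.756, 0.004]
wrist_force: [0.6, -0.2, 0.3]
opening: 0.997
finger_force: 0.0
```

Call:
{"op": "move_arm", "data": {
  "targets": "0 0 0 0 0 0 -1; 0 0 0 0 0 0 -1; 0 0 0 0 0 0 -1; 0 0 0 0 0 0 -1; 0 0 0 0 0 0 -1; 0 0 0 0 0 0 -1; 0 0 0 0 0 0 -1; 0 0 0 0 0 0 -1"
}}

```text
clock: 5.25
tool_pos: [455.4, -219.9, 29.0]
eef_rot: [3.048, 0.756, 0.002]
wrist_force: [-0.5, 0.6, 5.9]
opening: 0.215
finger_force: 58.5
```

```bash
python3 -c "
from h import *
print(rel([537.9,-1.2,165],down()))"
```

```text
(array([ 175.35, -154.48, -136.05]), array([ 0.1 , -0.07, -0.03]))
```

Call:
{"op": "move_arm", "data": {
  "targets": "0 0 -15 0 0 0 -1; 0 0 -45 0 0 0 -1; 0 0 -75 0 0 0 -1; 0 0 -105 0 0 0 -1; 15 -13 -130 0 0 0 -1; 35 -31 -136 0 0 0 -1; 55 -49 -136 0 0 0 -1; 77 -68 -136 0 0 0 -1"
}}

```text
clock: 6.05
tool_pos: [489.8, -122.3, 162.9]
eef_rot: [-3.049, -0.755, 0.002]
wrist_force: [0.5, 1.1, -4.0]
opening: 0.217
finger_force: 59.3
```

```bash
python3 -c "
from h import *
print(manip.get_state()['opening'],rel([537.9,-1.2,165],down()))"
```

```text
0.21731876798452276 (array([ 99.05, -84.61,  -2.08]), array([-0.07,  0.08, -0.07]))
```

Call:
{"op": "move_arm", "data": {
  "targets": "20 -17 -1 0 0 0 -1; 40 -34 -1 0 0 0 -1; 60 -51 -1 0 0 0 -1; 78 -67 -1 0 0 0 -1; 91 -79 -1 0 0 0 -1; 98 -84.6 -1 0 0 0 -1; 98 -84.6 -1 0 0 0 -1; 98 -84.6 -1 0 0 0 -1"
}}

```text
clock: 6.85
tool_pos: [537.0, -3.2, 164.1]
eef_rot: [3.049, 0.757, -0.003]
wrist_force: [0.1, -0.1, -4.3]
opening: 0.214
finger_force: 59.3
```

```bash
python3 -c "
from h import *
s=manip.get_state();print(s['tool_pos'])
P=[]
for n in('scene','top'):
    p,d=manip.read_camera(n);np.save('d_'+n,d);cv2.imwrite('pics/r_%s.png'%n,p[:,:,::-1])
    u=proj(n,[[538,0,100]])[0].astype(int);print(n,u)
    P.append(cv2.resize(p[u[1]-40:u[1]+40,u[0]-40:u[0]+40,::-1],None,fx=5,fy=5))
    for k in manip.cut_out(n,'slug_long')[:3]+manip.cut_out(n,'slug_mid')[:2]: print(k['score'],k['rect'])
cv2.imwrite('pics/s4.png',np.hstack(P))"
```

```text
[536.95  -3.17 164.06]
scene [333 186]
0.72 [329.0, 149.4, 337.0, 176.9]
0.68 [316.8, 187.7, 377.0, 252.2]
0.59 [392.6, 196.2, 400.8, 219.7]
0.58 [340.5, 191.8, 353.0, 213.1]
top [305 217]
0.37 [304.3, 231.2, 326.9, 257.1]
0.56 [354.0, 192.5, 359.7, 201.8]
0.42 [236.3, 219.7, 247.4, 231.1]
```

View pics/s4.png

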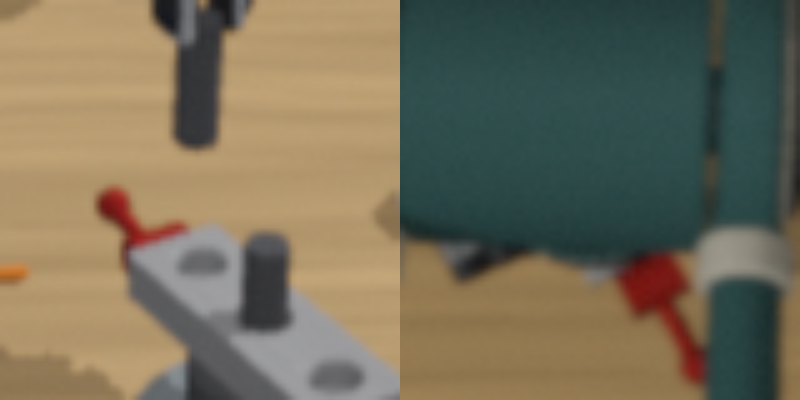

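The left-hand half (scene) shows the long slug held upright above the bar, its bottom at crop (197,145). The mouth of pocket1 is at crop (203,262), the middle slug at (266,280) and pocket3 at (335,375). In the right-hand half the arm hides the head from the top camera. I therefore measure the pocket mouths from depth, and the held slug in the scene frame.

```bash
cat >> h.py <<'E'
from scipy.optimize import least_squares
def plane_pts(n,z):
    v,u=np.mgrid[:400,:640];o=C[n]["position"];r=world(n,np.c_[u.ravel(),v.ravel()],np.ones(u.size))-o
    return (o+r*((z-o[2])/r[:,2])[:,None])[:,:2].reshape(400,640,2)
def pockets(n,d,b):
    "mouth centres in camera n's frame (its bar top at 70+b)"
    Q=plane_pts(n,70+b);v,u=np.mgrid[:400,:640];Z=world(n,np.c_[u.ravel(),v.ravel()],np.maximum(d.ravel(),1))[:,2].reshape(400,640)
    hole=(Z<70+b-1.5)&(d>0)
    out=[]
    for c in((538,-1),(635,50)):
        c=np.array(c,float)
        for _ in range(6):
            m=hole&(np.hypot(*(Q-c).transpose(2,0,1))<15);c=Q[m].mean(0)
        out.append((c,m.sum()))
    return out
def cyl(n,d,c,z0,z1,dark=True):
    "fit vertical cylinder R=11 to front surface near c between heights"
    v,u=np.nonzero(d>0);P=world(n,np.c_[u,v],d[v,u])
    P=P[(np.hypot(P[:,0]-c[0],P[:,1]-c[1])<19)&(P[:,2]>z0)&(P[:,2]<z1)]
    f=lambda x:np.hypot(P[:,0]-x[0],P[:,1]-x[1])-11
    s=least_squares(f,c,loss="soft_l1",f_scale=.7);return s.x,len(P),np.abs(s.fun).mean()
E
python3 -c "
from h import *
d0=np.load('scene_d.npy');d1=np.load('top_d.npy');ds=np.load('d_scene.npy')
print('scene',pockets('scene',d0,-.2),pockets('scene',ds,-.2));print('top',pockets('top',d1,1.8))
print('mid',cyl('scene',d0,(588,25),76,106),cyl('scene',ds,(588,25),76,106))
print('held',cyl('scene',ds,(538,-2),139,158),cyl('scene',ds,(538,-2),137,145),cyl('scene',ds,(538,-2),147,160))
s=manip.get_state();print(s['tool_pos'])
v,u=np.nonzero(ds>0);P=world('scene',np.c_[u,v],ds[v,u]);P=P[(np.hypot(P[:,0]-537,P[:,1]+2)<16)&(P[:,2]>100)];print(np.sort(P[:,2])[:6])
"
```

```text
scene [(array([538.8 ,  -0.49]), np.int64(43)), (array([636.14,  50.9 ]), np.int64(56))] [(array([538.97,  -1.12]), np.int64(43)), (array([636.58,  50.11]), np.int64(61))]
top [(array([537.39,  -2.97]), np.int64(109)), (array([633.26,  48.87]), np.int64(106))]
mid (array([586.32,  25.12]), 110, np.float64(0.9881390207021818)) (array([586.34,  25.24]), 115, np.float64(1.0443369997299485))
held (array([536.95,  -3.74]), 67, np.float64(1.1908281599699277)) (array([537.13,  -3.86]), 31, np.float64(1.158254418929933)) (array([536.99,  -3.43]), 43, np.float64(1.1816079499422358))
[537.59  -3.33 164.9 ]
[136.13 136.15 137.35 137.89 138.6  138.68]
```

```bash
python3 -c "
from h import *
print(rel([539.2,-.5,102],down()))"
```

```text
(array([ 2.74, -1.77, 62.9 ]), array([ 0.01,  0.  , -0.09]))
```

Call:
{"op": "move_arm", "data": {
  "targets": "2.7 -1.8 0 0 0 0 -1; 2.7 -1.8 20 0 0 0 -1; 2.7 -1.8 40 0 0 0 -1; 2.7 -1.8 55 0 0 0 -1; 2.7 -1.8 62 0 0 0 -1; 2.7 -1.8 62 0 0 0 -1; 2.7 -1.8 62 0 0 0 -1; 2.7 -1.8 62 0 0 0 -1"
}}

```text
clock: 7.95
tool_pos: [540.4, 0.1, 104.0]
eef_rot: [3.049, 0.756, 0.003]
wrist_force: [1.0, -0.3, -4.5]
opening: 0.211
finger_force: 59.3
```

```bash
python3 -c "
from h import *
s=manip.get_state();print(s['tool_pos'],s['wrist_force'])
for i in range(2):
    p,d=manip.read_camera('scene')
    print('held',cyl('scene',d,(539,-1),78,97),cyl('scene',d,(539,-1),78,87),'mid',cyl('scene',d,(587,25),76,106),pockets('scene',d,-.2)[1])
print(manip.get_state()['tool_pos'],rel([539.2,-.5,88],down()))
"
```

```text
[540.36   0.13 104.03] [ 0.96 -0.28 -4.49]
held (array([540.67,  -0.22]), 61, np.float64(1.3411696190399682)) (array([540.74,  -0.68]), 28, np.float64(1.3480399700389074)) mid (array([586.16,  25.16]), 111, np.float64(0.9630352006910105)) (array([636.28,  51.21]), np.int64(59))
held (array([540.79,  -0.47]), 59, np.float64(0.8639473568490894)) (array([540.62,  -0.57]), 31, np.float64(0.797422247549868)) mid (array([586.25,  25.21]), 110, np.float64(1.0314864326122524)) (array([636.57,  50.68]), np.int64(59))
[540.21   0.13 103.96] (array([-1.22,  0.06, 15.96]), array([ 0.06, -0.1 , -0.03]))
```

Call:
{"op": "move_arm", "data": {
  "targets": "-2.1 -0.7 0 0 0 0 -1; -2.1 -0.7 0 0 0 0 -1; -2.1 -0.7 3 0 0 0 -1; -2.1 -0.7 6 0 0 0 -1; -2.1 -0.7 8 0 0 0 -1; -2.1 -0.7 10 0 0 0 -1; -2.1 -0.7 12 0 0 0 -1; -2.1 -0.7 12 0 0 0 -1"
}}

```text
clock: 8.85
tool_pos: [536.8, -0.1, 90.4]
eef_rot: [-3.049, -0.756, 0.001]
wrist_force: [-0.6, 0.1, -4.8]
opening: 0.213
finger_force: 59.3
```

```bash
python3 -c "
from h import *
for i in range(2):
    p,d=manip.read_camera('scene')
    print('held',cyl('scene',d,(539,-1),76,90),'mid',cyl('scene',d,(587,25),76,106))
    s=manip.get_state();print(s['tool_pos'],s['wrist_force'],s['wrist_torque'])
"
```

```text
held (array([536.77,  -0.43]), 49, np.float64(1.2178040756020998)) mid (array([586.04,  25.  ]), 112, np.float64(0.8739434474612965))
[536.91  -0.18  90.55] [ 0.55  0.67 -4.57] [-0.   -0.02  0.03]
held (array([536.66,  -0.03]), 46, np.float64(1.3401921569394448)) mid (array([586.02,  25.25]), 108, np.float64(0.9164872381289078))
[537.07  -0.19  90.76] [ 1.21 -0.06 -4.7 ] [ 0.02 -0.03  0.03]
```

Call:
{"op": "move_arm", "data": {
  "targets": "0.3 0 2 0 0 0 -1; 0.3 0 4 0 0 0 -1; 0.3 0 5 0 0 0 -1; 0.3 0 6 0 0 0 -1; 0.3 0 6.5 0 0 0 -1; 0.3 0 7 0 0 0 -1; 0.3 0 7 0 0 0 -1; 0.3 0 7 0 0 0 -1"
}}

```text
clock: 9.75
tool_pos: [538.3, 0.0, 85.0]
eef_rot: [3.049, 0.756, 0.003]
wrist_force: [-1.1, 1.6, 5.3]
opening: 0.214
finger_force: 60.4
```

Call:
{"op": "move_arm", "data": {
  "targets": "0.3 0 -1 0 0 0 0.3; 0.3 0 -1 0 0 0 0.3; 0.3 0 -1 0 0 0 0.3; 0.3 0 -1 0 0 0 0.3; 0.3 0 -20 0 0 0 0.3; 0.3 0 -50 0 0 0 0.3; 0.3 0 -80 0 0 0 0.3; 0.3 0 -100 0 0 0 0.3"
}}

```text
clock: 10.55
tool_pos: [538.6, 0.0, 186.0]
eef_rot: [3.048, 0.756, 0.004]
wrist_force: [0.6, -0.7, -0.8]
opening: 0.651
finger_force: 0.0
```

```bash
python3 -c "
from h import *
p,d=manip.read_camera('scene')
print('long',cyl('scene',d,(539,-1),76,116),'mid',cyl('scene',d,(587,25),76,106))
v,u=np.nonzero(d>0);P=world('scene',np.c_[u,v],d[v,u]);P=P[(np.hypot(P[:,0]-538,P[:,1]+1)<12)&(P[:,2]<135)];print(np.sort(P[:,2])[-6:])
u=proj('scene',[[560,0,90]])[0].astype(int)
cv2.imwrite('pics/s5.png',cv2.resize(p[u[1]-45:u[1]+45,u[0]-50:u[0]+50,::-1],None,fx=6,fy=6))
s=manip.get_state();print(s['tool_pos'],s['opening'])
print(rel([574.5,-248,165],down()))
"
```

```text
long (array([537.9 ,  -1.08]), 137, np.float64(1.158929870905774)) mid (array([585.91,  25.2 ]), 110, np.float64(1.1243180883819328))
[121.55 121.56 121.71 122.3  122.64 123.65]
[540.62  -0.09 189.53] 0.6480041067728628
(array([-86.11, 234.9 ,  24.9 ]), array([ 0.23, -0.38, -0.03]))
```

View pics/s5.png

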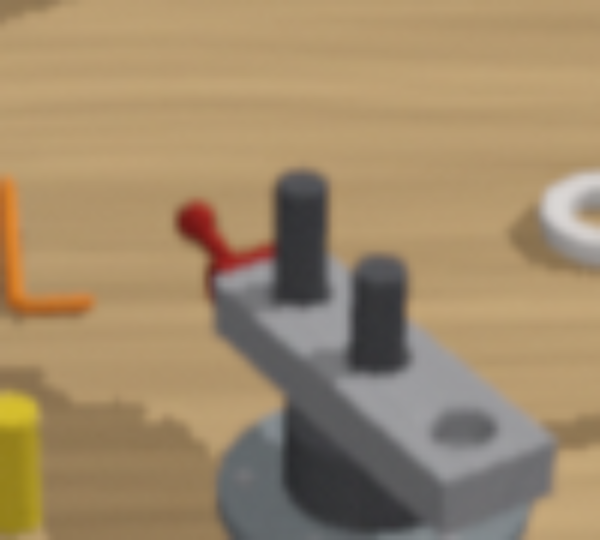

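The picture shows the long slug standing in the pocket by the lever at crop (302,240), with the middle slug at (378,315) and pocket3 empty at (465,430). Next comes the short slug.

```bash
python3 -c "
from h import *
d=np.load('d_scene.npy');c=cyl('scene',d,(575,-248),6,40);print(c, cyl('scene',d,(617,-191),6,40)[0]);print(rel([*c[0],150],down()))
"
```

```text
(array([ 573.51, -246.35]), 114, np.float64(1.1335438871436765)) [ 615.75 -192.89]
(array([-86.32, 232.92,  39.89]), array([ 0.23, -0.38, -0.03]))
```

Call:
{"op": "move_arm", "data": {
  "targets": "-10 28 0 0 0 0 0.3; -21 57 10 0 0 0 0.3; -32 86 20 0 0 0 0.3; -43 115 30 0 0 0 0.3; -54 145 40 0 0 0 0.3; -65 175 40 0 0 0 0.3; -76 205 40 0 0 0 0.3; -86 232 40 0 0 0 0.3"
}}

```text
clock: 11.4
tool_pos: [569.6, -246.6, 142.6]
eef_rot: [-3.049, -0.756, 0.002]
wrist_force: [0.3, -1.0, 0.3]
opening: 0.65
finger_force: 0.0
```

Call:
{"op": "move_arm", "data": {
  "targets": "0 0 0 0 0 0 0.3; 0 0 0 0 0 0 0.3; 0 0 0 0 0 0 0.3; 0 0 0 0 0 0 0.3; 0 0 0 0 0 0 0.3; 0 0 0 0 0 0 0.3; 0 0 0 0 0 0 0.3; 0 0 0 0 0 0 0.3"
}}

```text
clock: 12.2
tool_pos: [570.1, -245.0, 144.0]
eef_rot: [3.049, 0.757, 0.0]
wrist_force: [0.1, -0.5, -1.2]
opening: 0.649
finger_force: 0.0
```

```bash
python3 -c "
from h import *
print(manip.get_state()['tool_pos'],rel([574.2,-246.7,17],down()))
"
```

```text
[ 570.13 -244.99  143.98] (array([  2.78,   3.4 , 126.98]), array([ 0.01, -0.01, -0.01]))
```

Call:
{"op": "move_arm", "data": {
  "targets": "2.8 3.4 10 0 0 0 0.3; 2.8 3.4 35 0 0 0 0.3; 2.8 3.4 65 0 0 0 0.3; 2.8 3.4 95 0 0 0 0.3; 2.8 3.4 115 0 0 0 0.3; 2.8 3.4 125 0 0 0 0.3; 2.8 3.4 125 0 0 0 0.3; 2.8 3.4 125 0 0 0 0.3"
}}

```text
clock: 13.0
tool_pos: [574.7, -247.2, 19.3]
eef_rot: [3.049, 0.756, 0.001]
wrist_force: [-0.7, -0.0, 0.5]
opening: 0.647
finger_force: 0.0
```

Call:
{"op": "move_arm", "data": {
  "targets": "0 0 0 0 0 0 -1; 0 0 0 0 0 0 -1; 0 0 0 0 0 0 -1; 0 0 0 0 0 0 -1; 0 0 0 0 0 0 -1; 0 0 0 0 0 0 -1; 0 0 0 0 0 0 -1; 0 0 0 0 0 0 -1"
}}

```text
clock: 13.8
tool_pos: [574.1, -246.9, 18.8]
eef_rot: [-3.049, -0.756, 0.0]
wrist_force: [-0.3, 0.3, 0.4]
opening: 0.002
finger_force: 0.0
```

```bash
python3 -c "
from h import *
print(rel([636.5,50,150],down()))
"
```

```text
(array([ 193.95, -233.28, -131.21]), array([-0.01,  0.  , -0.03]))
```

The fingers closed on nothing, so I look.

```bash
python3 -c "
from h import *
p,d=manip.read_camera('scene');np.save('d_scene2.npy',d);u=proj('scene',[[575,-230,40]])[0].astype(int);print(u)
cv2.imwrite('pics/s6.png',cv2.resize(p[u[1]-45:u[1]+45,u[0]-50:u[0]+50,::-1],None,fx=6,fy=6))
for k in manip.pinpoint('scene','slug_short')[:4]:print(k,at_z('scene',k['centre'],0))
"
```

```text
[234 220]
{'centre': [250.6, 246.1], 'score': 0.52} [ 621.72 -194.11    0.  ]
{'centre': [228.1, 232.2], 'score': 0.51} [ 565.08 -250.63    0.  ]
```

View pics/s6.png

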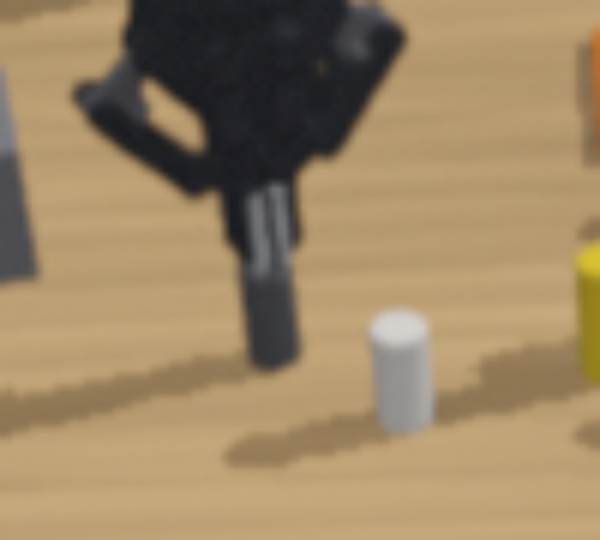

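The picture shows the shut fingers at crop (268,230) in front of the short slug, which still stands upright with its bottom at (272,355). It was squeezed out of the grip towards -x. I measure it afresh below the fingers.

```bash
python3 -c "
from h import *
d=np.load('d_scene2.npy');print(proj('scene',[[574,-247,19]]),[cyl('scene',d,c,2,15) for c in((566,-250),(573,-247))])
d0=np.load('d_scene.npy')
for D in(d,d0):
  for r in range(222,240,2): 
    P=world('scene',np.c_[np.arange(224,236),np.full(12,r)],D[r,224:236]);print(r,P[4:7].mean(0),end=' ')
  print()
k=manip.cut_out('scene','slug_short')
for q in k[:3]:print(q['score'],q['rect'])
print(manip.get_state()['opening'])
"
```

```text
[[228.47 227.87]] [(array([ 572.44, -246.82]), 38, np.float64(1.5064467347581705)), (array([ 573.1 , -246.39]), 49, np.float64(1.6463843719157738))]
222 [ 583.33 -242.55   42.22] 224 [ 583.77 -243.04   36.92] 226 [ 581.48 -243.99   29.64] 228 [ 585.1  -243.95   26.55] 230 [ 582.74 -244.91   19.15] 232 [ 583.17 -245.41   13.72] 234 [ 585.64 -245.57    9.77] 236 [ 583.89 -246.44    2.68] 238 [ 587.83 -246.35   -0.2 ] 
222 [ 582.49 -242.69   41.63] 224 [ 583.02 -243.17   36.39] 226 [ 583.08 -243.72   30.78] 228 [ 582.22 -244.43   24.48] 230 [ 584.87 -244.56   20.69] 232 [ 583.16 -245.42   13.71] 234 [ 583.38 -245.95    8.1 ] 236 [ 583.02 -246.59    2.04] 238 [ 589.64 -246.05    1.16] 
0.74 [246.8, 224.6, 253.8, 246.9]
0.61 [221.4, 218.9, 234.8, 236.1]
-0.0011070664415668468
```

```bash
python3 -c "
from h import *
d=np.load('d_scene2.npy')
for r in range(196,224,2):
  P=world('scene',np.c_[np.arange(224,236),np.full(12,r)],d[r,224:236]);print(r,P[2:4].mean(0),P[5:7].mean(0),P[8:10].mean(0))
s=manip.get_state();print(s)
"
```

```text
196 [ 566.31 -243.81  102.21] [ 588.05 -233.69  115.57] [ 585.8  -227.46  113.91]
198 [ 580.36 -242.04  105.73] [ 581.71 -235.21  106.34] [ 578.35 -229.09  103.96]
200 [ 578.93 -242.82   99.53] [ 583.52 -235.45  102.2 ] [ 577.94 -229.65   98.39]
202 [ 579.08 -243.34   94.3 ] [ 581.24 -236.33   95.43] [ 581.47 -229.63   95.32]
204 [ 580.52 -243.65   89.88] [ 586.2  -236.07   93.31] [ 584.29 -229.72   91.8 ]
206 [ 582.93 -243.8    86.08] [ 581.25 -237.4    84.72] [ 574.3  -231.76   79.91]
208 [ 587.9  -243.53   83.97] [ 583.58 -237.56   80.86] [ 576.96 -231.87   76.22]
210 [ 589.72 -243.77   79.8 ] [ 583.95 -238.03   75.69] [ 574.31 -232.8    69.  ]
212 [ 588.28 -244.57   73.43] [ 581.4  -238.99   68.53] [ 576.03 -233.07   64.66]
214 [ 587.66 -245.23   67.56] [ 581.73 -239.47   63.27] [ 576.33 -233.55   59.34]
216 [ 588.26 -245.69   62.5 ] [ 582.33 -239.93   58.17] [ 540.27 -239.63   29.14]
218 [ 585.74 -246.69   55.26] [ 584.96 -240.05   54.45] [ 545.24 -239.42   26.78]
220 [ 583.89 -247.57   48.44] [ 578.03 -241.73   44.08] [ 545.75 -239.91   21.35]
222 [ 583.13 -248.27   42.32] [ 583.14 -241.44   42.05] [ 553.04 -239.32   20.65]
{'clock': 13.95, 'joints': array([-0.45,  0.34,  1.87,  0.  ,  0.93,  0.64]), 'qvel': array([-0.,  0.,  0., -0.,  0.,  0.]), 'tau': array([  0.  , -49.71, -30.79,   0.  ,   0.  ,  -0.  ]), 'tool_pos': array([ 574.08, -246.87,   18.77]), 'eef_rot': array([-3.05, -0.76,  0.  ]), 'wrist_force': array([-0.35, -1.11, -0.47]), 'wrist_torque': array([0.01, 0.03, 0.01]), 'finger_force': 0.0, 'opening': -0.0011070664415668468}
```

```bash
python3 -c "
from h import *
print(manip.grip_depth,[x for x in dir(manip) if x[0]!='_'])
for z in(120,139,150,160,170): print(z,proj('scene',[[465,-296,z],[419,-210,z]]).round(1).tolist())
"
```

```text
18.700000000000003 ['MotionError', 'calibration', 'cut_out', 'get_state', 'grip_depth', 'hand_in', 'pinpoint', 'read_camera']
120 [[208.1, 168.0], [245.4, 158.0]]
139 [[207.2, 161.0], [244.7, 151.2]]
150 [[206.6, 156.9], [244.3, 147.2]]
160 [[206.1, 153.2], [244.0, 143.5]]
170 [[205.5, 149.4], [243.7, 139.8]]
```

The fingertips show about 26 mm higher than the reported TCP, both now and in the earlier crop. The fingers therefore closed just above the slug, which has not moved. I open and go about 28 mm lower.

Call:
{"op": "move_arm", "data": {
  "targets": "0 0 -6 0 0 0 0.3; 0 0 -6 0 0 0 0.3; 0 0 -6 0 0 0 0.3; 0 0 -6 0 0 0 0.3; 0 0 8 0 0 0 0.3; 0 0 20 0 0 0 0.3; 0 0 27 0 0 0 0.3; 0 0 27 0 0 0 0.3"
}}

```text
clock: 14.75
tool_pos: [572.0, -246.0, -10.9]
eef_rot: [-3.046, -0.756, 0.006]
wrist_force: [-0.5, -0.2, -1.1]
opening: 0.651
finger_force: 0.0
```

```bash
python3 -c "
from h import *
p,d=manip.read_camera('scene');np.save('d_scene2.npy',d);u=proj('scene',[[575,-230,40]])[0].astype(int);print(u,manip.get_state()['tool_pos'],manip.get_state()['wrist_force'])
cv2.imwrite('pics/s7.png',cv2.resize(p[u[1]-45:u[1]+45,u[0]-50:u[0]+50,::-1],None,fx=6,fy=6))
"
```

```text
[234 220] [ 572.89 -246.29   -9.83] [ 0.58  0.52 -0.03]
```

View pics/s7.png

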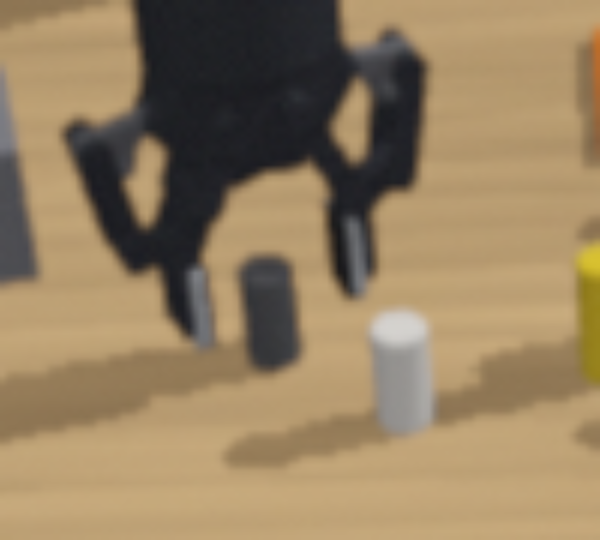

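The fingers straddle the short slug: tips at crop (200,345) and (355,290), slug at (268,315). I raise 4 mm so the tips clear the bar later, then close.

Call:
{"op": "move_arm", "data": {
  "targets": "0 0 -4 0 0 0 0.3; 0 0 -4 0 0 0 -1; 0 0 -4 0 0 0 -1; 0 0 -4 0 0 0 -1; 0 0 -4 0 0 0 -1; 0 0 -4 0 0 0 -1; 0 0 -4 0 0 0 -1; 0 0 -4 0 0 0 -1"
}}

```text
clock: 15.6
tool_pos: [574.9, -247.2, -3.1]
eef_rot: [3.048, 0.756, 0.002]
wrist_force: [0.4, 0.7, 5.4]
opening: 0.228
finger_force: 58.7
```

```bash
python3 -c "
from h import *
s=manip.get_state();print(s['opening'],rel([637,50,125],down()))
"
```

```text
0.2278434715601115 (array([ 193.97, -233.52, -128.15]), array([ 0.07, -0.06, -0.03]))
```

Call:
{"op": "move_arm", "data": {
  "targets": "0 0 -20 0 0 0 -1; 0 0 -50 0 0 0 -1; 0 0 -80 0 0 0 -1; 0 0 -110 0 0 0 -1; 15 -18 -128 0 0 0 -1; 35 -42 -128 0 0 0 -1; 55 -66 -128 0 0 0 -1; 75 -90 -128 0 0 0 -1"
}}

```text
clock: 16.4
tool_pos: [597.6, -131.2, 123.0]
eef_rot: [-3.049, -0.755, 0.002]
wrist_force: [-0.5, -0.2, -2.7]
opening: 0.233
finger_force: 59.0
```

Call:
{"op": "move_arm", "data": {
  "targets": "20 -24 0 0 0 0 -1; 40 -48 0 0 0 0 -1; 60 -72 0 0 0 0 -1; 80 -96 0 0 0 0 -1; 98 -118 0 0 0 0 -1; 112 -135 0 0 0 0 -1; 118 -142 0 0 0 0 -1; 118 -142 0 0 0 0 -1"
}}

```text
clock: 17.2
tool_pos: [635.7, 49.3, 122.8]
eef_rot: [-3.048, -0.759, 0.002]
wrist_force: [0.3, -0.2, -2.7]
opening: 0.229
finger_force: 59.0
```

```bash
python3 -c "
from h import *
s=manip.get_state();print(s['tool_pos'],s['opening'])
p,d=manip.read_camera('scene');c=s['tool_pos'][:2];z=s['tool_pos'][2]
print('held',cyl('scene',d,c,z+6,z+22),'mid',cyl('scene',d,(587,25),76,106),pockets('scene',d,-.2)[1])
v,u=np.nonzero(d>0);P=world('scene',np.c_[u,v],d[v,u]);P=P[(np.hypot(*(P[:,:2]-c).T)<16)&(P[:,2]>90)];print(np.sort(P[:,2])[:6])
print(rel([637,50,125],down()))
"
```

```text
[635.69  49.32 122.84] 0.2290726208473334
held (array([635.09,  49.62]), 65, np.float64(0.8252793104457853)) mid (array([586.12,  24.94]), 112, np.float64(0.9393160268470085)) (array([635.97,  50.42]), np.int64(59))
[125.95 127.24 127.26 127.87 127.9  128.22]
(array([ 1.99, -0.92, -1.99]), array([-0.  ,  0.1 ,  0.03]))
```

Call:
{"op": "move_arm", "data": {
  "targets": "0.8 -0.4 0 0 0 0 -1; 0.8 -0.4 15 0 0 0 -1; 0.8 -0.4 30 0 0 0 -1; 0.8 -0.4 43 0 0 0 -1; 0.8 -0.4 50 0 0 0 -1; 0.8 -0.4 50 0 0 0 -1; 0.8 -0.4 50 0 0 0 -1; 0.8 -0.4 50 0 0 0 -1"
}}

```text
clock: 18.05
tool_pos: [637.6, 49.2, 74.6]
eef_rot: [3.049, 0.757, 0.002]
wrist_force: [0.4, -0.9, -2.4]
opening: 0.231
finger_force: 59.0
```

```bash
python3 -c "
from h import *
for i in range(2):
    p,d=manip.read_camera('scene');s=manip.get_state();c=s['tool_pos'][:2];z=s['tool_pos'][2]
    print(s['tool_pos'],'held',cyl('scene',d,c,z+6,z+20),cyl('scene',d,c,z+6,z+13)[0])
"
```

```text
[637.64  49.22  74.79] held (array([636.24,  49.46]), 51, np.float64(1.199981510041308)) [636.19  49.31]
[637.62  49.22  74.83] held (array([636.58,  49.41]), 56, np.float64(1.0629599505513037)) [636.71  49.23]
```

Call:
{"op": "move_arm", "data": {
  "targets": "0 -1 0 0 0 0 -1; 0 -1 2 0 0 0 -1; 0 -1 5 0 0 0 -1; 0 -1 8 0 0 0 -1; 0 -1 10 0 0 0 -1; 0 -1 12 0 0 0 -1; 0 -1 14 0 0 0 -1; 0 -1 14 0 0 0 -1"
}}

```text
clock: 18.95
tool_pos: [636.0, 50.0, 59.4]
eef_rot: [-3.049, -0.756, 0.001]
wrist_force: [-0.2, -0.0, -2.8]
opening: 0.229
finger_force: 59.0
```

Call:
{"op": "move_arm", "data": {
  "targets": "0 0 2 0 0 0 -1; 0 0 4 0 0 0 -1; 0 0 5 0 0 0 -1; 0 0 6 0 0 0 -1; 0 0 6.5 0 0 0 -1; 0 0 7 0 0 0 -1; 0 0 7 0 0 0 -1; 0 0 7 0 0 0 -1"
}}

```text
clock: 19.75
tool_pos: [636.4, 50.0, 53.0]
eef_rot: [3.049, 0.756, 0.0]
wrist_force: [-0.2, 0.6, -2.5]
opening: 0.233
finger_force: 59.1
```

Call:
{"op": "move_arm", "data": {
  "targets": "0 0 0.5 0 0 0 -1; 0 0 1 0 0 0 -1; 0 0 1.2 0 0 0 -1; 0 0 1.2 0 0 0 -1; 0 0 0.5 0 0 0 0.3; 0 0 0 0 0 0 0.3; 0 0 0 0 0 0 0.3; 0 0 0 0 0 0 0.3"
}}

```text
clock: 20.55
tool_pos: [636.4, 50.0, 52.8]
eef_rot: [3.049, 0.757, 0.0]
wrist_force: [0.2, -1.0, 0.3]
opening: 0.649
finger_force: 0.0
```

Call:
{"op": "move_arm", "data": {
  "targets": "0 0 -10 0 0 0 0.3; 0 0 -35 0 0 0 0.3; 0 0 -65 0 0 0 0.3; 0 0 -95 0 0 0 0.3; 0 0 -120 0 0 0 0.3; 0 0 -130 0 0 0 0.3; 0 0 -130 0 0 0 0.3; 0 0 -130 0 0 0 0.3"
}}

```text
clock: 21.35
tool_pos: [635.7, 50.0, 181.8]
eef_rot: [-3.049, -0.756, 0.002]
wrist_force: [0.3, 0.5, -0.1]
opening: 0.647
finger_force: 0.0
```

```bash
python3 -c "
from h import *
p,d=manip.read_camera('scene')
v,u=np.nonzero(d>0);P=world('scene',np.c_[u,v],d[v,u])
for c in((538,-1),(587,25),(636.3,50.5)):
    print(cyl('scene',d,c,76,97)[0],np.sort(P[(np.hypot(*(P[:,:2]-c).T)<10)&(P[:,2]<128),2])[-5:])
d1=np.load('top_d.npy')
# probe position: scene frame, cylinder
print('probe',cyl('scene',d,(489,-390),75,125),cyl('top',d1,(489,-390),75,132))
print(manip.get_state()['tool_pos'],rel([489,-390,190],down()))
"
```

```text
[537.68  -1.06] [121.33 121.38 122.12 122.65 122.88]
[585.88  24.94] [111.62 111.66 111.89 112.83 112.92]
[635.91  50.91] [101.16 101.3  101.41 102.16 102.4 ]
probe (array([ 487.45, -390.49]), 177, np.float64(1.2772664408823613)) (array([ 486.99, -392.39]), 102, np.float64(0.967901499437228))
[635.16  49.96 180.98] (array([-334.89,  320.6 ,   -8.55]), array([-0.07,  0.15, -0.03]))
```

All three slugs are seated: the tops read 122, 112 and 102, each with the same +2 bias. Now to the probe.

Call:
{"op": "move_arm", "data": {
  "targets": "-26 25 0 0 0 0 0.5; -52 50 0 0 0 0 0.5; -78 75 0 0 0 0 0.5; -104 100 0 0 0 0 0.5; -130 125 0 0 0 0 0.5; -156 150 0 0 0 0 0.5; -182 175 0 0 0 0 0.5; -208 200 0 0 0 0 0.5"
}}

```text
clock: 22.2
tool_pos: [544.1, -224.7, 180.5]
eef_rot: [-3.047, -0.756, 0.005]
wrist_force: [-0.2, 0.4, -0.1]
opening: 0.752
finger_force: 0.0
```

```bash
python3 -c "
from h import *
s=manip.get_state();print(s['tool_pos'],rel([488,-390.7,150],down()))
"
```

```text
[ 544.07 -224.73  180.46] (array([-127.09,  120.59,   30.39]), array([-0.17,  0.13, -0.03]))
```

Call:
{"op": "move_arm", "data": {
  "targets": "-26 25 0 0 0 0 0.5; -52 50 0 0 0 0 0.5; -78 75 0 0 0 0 0.5; -104 100 0 0 0 0 0.5; -120 114 0 0 0 0 0.5; -127 120.6 0 0 0 0 0.5; -127 120.6 0 0 0 0 0.5; -127 120.6 0 0 0 0 0.5"
}}

```text
clock: 23.0
tool_pos: [489.9, -388.8, 181.7]
eef_rot: [-3.047, -0.756, 0.001]
wrist_force: [-0.2, 1.2, -0.4]
opening: 0.748
finger_force: 0.0
```

```bash
python3 -c "
from h import *
s=manip.get_state();print(s['tool_pos'],rel([488,-390.7,58],down()))
# pad normal and centre with several frames, top cam
A=[];v,u=np.mgrid[:400,:640];B=[]
for i in range(6):
    p,d=manip.read_camera('top');B.append(d);I=p
d=np.median(B,0)
np.save('top_med.npy',d);cv2.imwrite('pics/top_last.png',I[:,:,::-1])
k=manip.cut_out('top','pad');print([(q['score'],q['rect']) for q in k[:3]])
print([(q['score'],q['centre']) for q in manip.pinpoint('top','pad')[:3]])
c=np.array([163.,222.])
hsv=cv2.cvtColor(I,cv2.COLOR_RGB2HSV)
m=(hsv[...,1]<70)&(np.hypot(u-c[0],v-c[1])<13)
m=cv2.morphologyEx(m.astype(np.uint8),cv2.MORPH_OPEN,np.ones((3,3),np.uint8))>0
print('pad px',u[m].mean(),v[m].mean(),m.sum(),cv2.fitEllipse(np.c_[u[m],v[m]].astype(np.float32)[:,None]) if 0 else '')
c=np.array([u[m].mean(),v[m].mean()])
for r in(4,5.5,6.5):
    w=np.hypot(u-c[0],v-c[1])<r;P=cloud('top',w,d);q=np.median(P,0)
    f=np.linalg.lstsq(np.c_[P[:,:2]-q[:2],np.ones(len(P))],P[:,2],rcond=None)[0];n=np.array([-f[0],-f[1],1]);n/=np.linalg.norm(n);print(r,q,f[2],n,np.degrees(np.arctan2(n[1],n[0])),np.degrees(np.arccos(n[2])))
blue=(hsv[...,0]>95)&(hsv[...,0]<125)&(hsv[...,1]>120)&(np.hypot(u-175,v-218)<45)
P=cloud('top',blue,d);F=P[(P[:,2]<16)&(P[:,2]>6)];print('foot',len(F),cv2.minAreaRect(F[:,:2].astype(np.float32)));H=P[P[:,2]>60];print('housing',cv2.minAreaRect(H[:,:2].astype(np.float32)),cv2.minAreaRect(P[:,:2].astype(np.float32)))
"
```

```text
[ 489.9  -388.84  181.72] (array([ -2.53,   1.03, 123.72]), array([-0.13,  0.01, -0.03]))
[(0.77, [157.4, 212.0, 171.3, 228.9]), (0.43, [230.3, 271.4, 257.8, 299.4]), (0.35, [273.8, 165.8, 330.0, 253.2])]
[(0.56, [163.9, 222.8])]
pad px 162.68965517241378 221.6743295019157 261 
4 [532.89 314.82  97.15] 97.10968186898359 [-0.33  0.1   0.94] 163.25976956542985 20.220249172666566
5.5 [532.84 314.82  97.11] 96.89493294606338 [-0.31  0.09  0.95] 163.5353478591527 18.94502365888754
6.5 [532.87 314.93  97.12] 96.93269344570818 [-0.32  0.1   0.94] 163.3534855667122 19.59930444467245
foot 10 ((545.7605590820312, 286.9430847167969), (38.86362075805664, 104.55381774902344), 86.76083374023438)
housing ((548.8406982421875, 309.4034729003906), (68.1134033203125, 76.84149932861328), 74.95406341552734) ((548.2295532226562, 307.41326904296875), (72.25557708740234, 104.51689910888672), 75.15101623535156)
```

Call:
{"op": "move_arm", "data": {
  "targets": "-2.5 1 10 0 0 0 0.5; -2.5 1 35 0 0 0 0.5; -2.5 1 60 0 0 0 0.5; -2.5 1 85 0 0 0 0.5; -2.5 1 105 0 0 0 0.5; -2.5 1 118 0 0 0 0.5; -2.5 1 122 0 0 0 0.5; -2.5 1 122 0 0 0 0.5"
}}

```text
clock: 24.2
tool_pos: [488.0, -391.9, 60.3]
eef_rot: [-3.048, -0.756, 0.001]
wrist_force: [0.0, 0.2, -0.5]
opening: 0.752
finger_force: 0.0
```

```bash
python3 -c "
from h import *
p,d=manip.read_camera('scene');u=proj('scene',[[488,-390,110]])[0].astype(int);s=manip.get_state();print(s['tool_pos'],s['wrist_force'])
cv2.imwrite('pics/s8.png',cv2.resize(p[max(0,u[1]-50):u[1]+40,u[0]-50:u[0]+50,::-1],None,fx=6,fy=6))
"
```

```text
[ 488.63 -392.43   61.31] [-0.28 -0.08 -0.82]
```

View pics/s8.png

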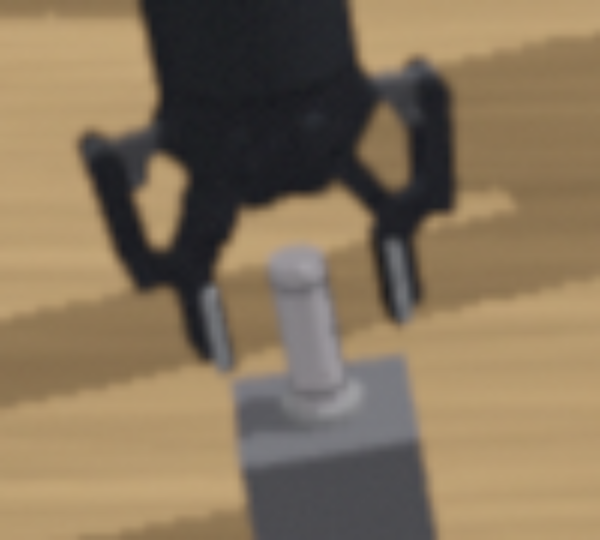

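The picture shows the fingers straddling the probe's grip: tips at crop (220,360) and (400,318), grip from (300,265) to (318,385). I close now.

Call:
{"op": "move_arm", "data": {
  "targets": "0 0 0 0 0 0 -1; 0 0 0 0 0 0 -1; 0 0 0 0 0 0 -1; 0 0 0 0 0 0 -1; 0 0 0 0 0 0 -1; 0 0 0 0 0 0 -1; 0 0 0 0 0 0 -1; 0 0 0 0 0 0 -1"
}}

```text
clock: 25.05
tool_pos: [488.9, -392.5, 61.9]
eef_rot: [3.048, 0.756, 0.001]
wrist_force: [0.1, 0.6, 7.3]
opening: 0.245
finger_force: 58.6
```

```bash
python3 -c "
from h import *
for i in range(4):
    manip.read_camera('top');s=manip.get_state();print(s['tool_pos'],R.from_rotvec(s['eef_rot']).as_matrix()[:,2],s['opening'])
"
```

```text
[ 488.84 -392.47   61.97] [ 0. -0. -1.] 0.24115137260821973
[ 488.87 -392.45   61.97] [ 0. -0. -1.] 0.2404311121308788
[ 488.86 -392.46   61.98] [ 0. -0. -1.] 0.24183695583516587
[ 488.85 -392.47   61.96] [ 0. -0. -1.] 0.24148023839750674
```

Call:
{"op": "move_arm", "data": {
  "targets": "0 0 -5 0 0 0 -1; 0 0 -20 0 0 0 -1; 0 0 -40 0 0 0 -1; 0 0 -65 0 0 0 -1; 0 0 -90 0 0 0 -1; 0 0 -115 0 0 0 -1; 0 0 -130 0 0 0 -1; 0 0 -130 0 0 0 -1"
}}

```text
clock: 26.05
tool_pos: [489.7, -393.3, 194.3]
eef_rot: [3.045, 0.755, 0.005]
wrist_force: [0.2, -0.8, -2.0]
opening: 0.244
finger_force: 59.4
```

```bash
cat >> h.py <<'E'
def tilt(az=164,t=.35,ya=-62.1):
    "tool z = -pad normal, y near horizontal angle ya"
    n=np.array([np.sin(t)*np.cos(np.radians(az)),np.sin(t)*np.sin(np.radians(az)),np.cos(t)])
    y=np.array([np.cos(np.radians(ya)),np.sin(np.radians(ya)),0]);y-=n*(y@n);y/=np.linalg.norm(y)
    return R.from_matrix(np.c_[np.cross(y,-n),y,-n]),n
E
python3 -c "
from h import *
s=manip.get_state();print(s['tool_pos'],s['wrist_force'],s['joints'],s['opening'])
p,d=manip.read_camera('scene');c=s['tool_pos'];v,u=np.nonzero(d>0);P=world('scene',np.c_[u,v],d[v,u])
P=P[(np.hypot(*(P[:,:2]-c[:2]).T)<20)&(P[:,2]>100)];
for z in range(int(c[2])-60,int(c[2])+40,5):
    Q=P[(P[:,2]>=z)&(P[:,2]<z+5)]
    if len(Q): print(z,Q.mean(0),len(Q),Q[:,1].min(),Q[:,1].max())
Rt,n=tilt();print(n,rel(np.array([535,317,95])+n*110,Rt))
"
```

```text
[ 489.69 -393.25  194.33] [ 0.23 -0.77 -1.98] [-0.72  0.18  1.72 -0.    1.23  0.37] 0.24438737516079778
144 [ 491.31 -391.07  147.04] 6 -393.5455068909623 -388.6829973577139
149 [ 491.08 -390.62  152.18] 6 -395.09565484461604 -387.9574742428513
154 [ 491.31 -391.18  155.39] 3 -392.3446317700098 -389.2244324114751
159 [ 493.44 -390.33  161.2 ] 13 -398.0004692020403 -384.4705411369716
164 [ 493.63 -389.99  166.1 ] 13 -399.13974802414674 -384.1584151137231
169 [ 495.76 -390.24  171.42] 14 -397.739710665708 -384.472357048924
174 [ 494.4  -388.6   176.75] 17 -397.14497909493105 -383.8100063892558
179 [ 494.7  -391.3   181.54] 14 -399.1842024710775 -384.4413168875026
184 [ 494.09 -390.55  186.63] 15 -397.8026978950712 -384.32942353856697
189 [ 495.53 -388.55  189.97] 4 -391.22943935071333 -386.1722408287799
194 [ 499.95 -387.87  197.1 ] 25 -403.0855414655439 -375.9609972130593
199 [ 496.49 -390.02  200.9 ] 43 -406.75785266234965 -375.32213049179904
204 [ 496.66 -389.19  206.47] 24 -400.28229025854773 -380.35287576069067
209 [ 497.1  -389.81  211.67] 19 -401.7938728105565 -381.41596657724205
214 [ 496.69 -389.2   216.38] 21 -401.76584881101553 -381.3891287320886
219 [ 496.41 -390.98  221.58] 21 -408.71654561784976 -380.644648805546
224 [ 497.95 -388.34  226.53] 28 -407.89595887657674 -373.77746937189744
229 [ 499.24 -389.94  231.41] 35 -406.8793110130109 -373.9521956185159
[-0.33  0.09  0.94] (array([ 345.29, -631.74,   -7.28]), array([-13.56,  14.62,   1.74]))
```

Call:
{"op": "move_arm", "data": {
  "targets": "15 -27.5 0 0 0 0 -1; 30 -55 0 0 0 0 -1; 45 -82.5 0 0 0 0 -1; 60 -110 0 0 0 0 -1; 75 -137.5 0 0 0 0 -1; 90 -165 0 0 0 0 -1; 105 -192.5 0 0 0 0 -1; 120 -220 0 0 0 0 -1"
}}

```text
clock: 26.9
tool_pos: [489.9, -139.7, 188.6]
eef_rot: [-3.047, -0.756, 0.005]
wrist_force: [0.6, 0.4, -2.1]
opening: 0.243
finger_force: 59.4
```

Call:
{"op": "move_arm", "data": {
  "targets": "15 -27.5 0 0 0 0 -1; 30 -55 0 0 0 0 -1; 45 -82.5 0 0 0 0 -1; 60 -110 0 0 0 0 -1; 75 -137.5 0 0 0 0 -1; 90 -165 0 0 0 0 -1; 105 -192.5 0 0 0 0 -1; 120 -220 0 0 0 0 -1"
}}

```text
clock: 27.7
tool_pos: [493.1, 110.1, 188.6]
eef_rot: [-3.049, -0.757, 0.006]
wrist_force: [0.4, -0.8, -3.4]
opening: 0.24
finger_force: 59.4
```

```bash
python3 -c "
from h import *
s=manip.get_state();print(s['tool_pos'],s['wrist_force'],s['joints'],s['opening'])
Rt,n=tilt();print(rel(np.array([535,317,95])+n*100,Rt))
"
```

```text
[493.11 110.12 188.63] [ 0.36 -0.85 -3.36] [ 0.17 -0.05  1.97 -0.    1.22  1.25] 0.2396069890834953
(array([ 109.02, -187.07,   -0.49]), array([-13.74,  14.87,   1.76]))
```

Call:
{"op": "move_arm", "data": {
  "targets": "14 -24 0 -1.7 1.9 0.2 -1; 28 -48 0 -3.4 3.7 0.4 -1; 42 -72 0 -5.2 5.6 0.7 -1; 56 -96 0 -6.9 7.4 0.9 -1; 70 -120 0 -8.6 9.3 1.1 -1; 84 -144 0 -10.3 11.2 1.3 -1; 98 -168 0 -12 13 1.5 -1; 109 -187 0 -13.7 14.9 1.8 -1"
}}

```text
clock: 28.5
tool_pos: [502.3, 326.1, 188.4]
eef_rot: [2.86, 0.663, 0.457]
wrist_force: [0.5, -1.0, -1.2]
opening: 0.248
finger_force: 59.5
```

Call:
{"op": "move_arm", "data": {
  "targets": "0 0 0 0 0 0 -1; 0 0 0 0 0 0 -1; 0 0 0 0 0 0 -1; 0 0 0 0 0 0 -1; 0 0 0 0 0 0 -1; 0 0 0 0 0 0 -1; 0 0 0 0 0 0 -1; 0 0 0 0 0 0 -1"
}}

```text
clock: 29.3
tool_pos: [503.9, 325.2, 191.0]
eef_rot: [2.862, 0.661, 0.46]
wrist_force: [-0.2, 0.2, -2.1]
opening: 0.246
finger_force: 59.5
```

```bash
python3 -c "
from h import *
s=manip.get_state();print(s['tool_pos'],s['wrist_force'],s['joints'],R.from_rotvec(s['eef_rot']).as_matrix()[:,2])
Rt,n=tilt();print(rel(np.array([535,317,95])+n*100,Rt))
tz=-R.from_rotvec(s['eef_rot']).as_matrix()[:,2]
I=[]
for m in('scene','top'):
    B=[]
    for i in range(3): p,d=manip.read_camera(m);B.append(d)
    np.save('h_'+m,np.median(B,0));cv2.imwrite('pics/h_%s.png'%m,p[:,:,::-1])
    u=proj(m,[[525,318,120]])[0].astype(int);print(m,u)
    I.append(cv2.resize(p[u[1]-40:u[1]+40,u[0]-40:u[0]+40,::-1],None,fx=5,fy=5,interpolation=cv2.INTER_CUBIC))
    for q in('probe_tip','probe'):
        print([(k['score'],k['centre']) for k in manip.pinpoint(m,q)[:2]],proj(m,[s['tool_pos']-51*tz,s['tool_pos']]).tolist())
cv2.imwrite('pics/s9.png',np.hstack(I))
"
```

```text
[503.89 325.18 190.98] [-0.24  0.19 -2.07] [ 0.71  0.    1.97 -0.35  1.    1.99] [ 0.33 -0.09 -0.94]
(array([-1.54, -2.34,  1.18]), array([ 0.03, -0.23, -0.11]))
scene [467 172]
[] [[469.0614473502354, 163.21913589648196], [472.1338347271011, 141.49436620502993]]
[(0.6, [472.0, 142.2]), (0.56, [358.7, 226.7])] [[469.0614473502354, 163.21913589648196], [472.1338347271011, 141.49436620502993]]
top [157 225]
[] [[152.96150485366357, 226.44344630434267], [142.23077114612343, 233.85086051874325]]
[(0.72, [140.6, 234.5])] [[152.96150485366357, 226.44344630434267], [142.23077114612343, 233.85086051874325]]
```

View pics/s9.png

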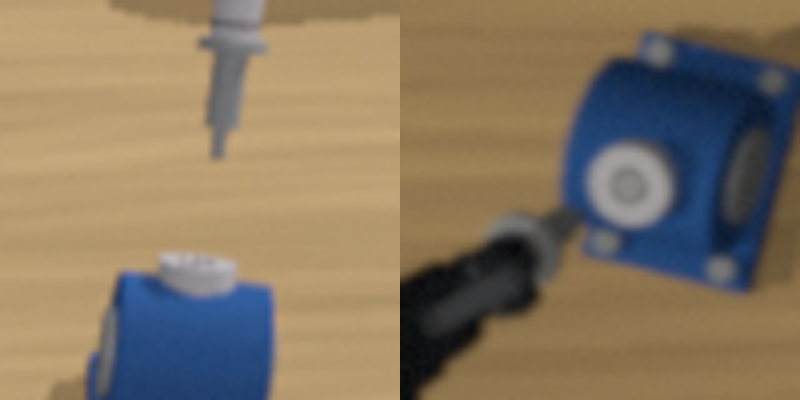

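The left-hand half (scene) shows the tip at crop (217,157) and the centre of the pad face at (197,262). In the right-hand half (top) the tip is at (580,212) and the ring and dot at (630,185). The probe is in line with the pad's tilt. I solve for the spot from both views, corrected by the observed tip residuals.

```bash
python3 -c "
from h import *
s=manip.get_state();tz=-R.from_rotvec(s['eef_rot']).as_matrix()[:,2];tip=s['tool_pos']-51*tz
rs=np.array([470.4,163.2])-proj('scene',[tip])[0];rt=np.array([153,226.9])-proj('top',[tip])[0];print(rs,rt)
f=lambda P:np.r_[proj('scene',[P])[0]+rs-[466.4,184.5],proj('top',[P])[0]+rt-[162.8,221.9],(P[2]-95)/2]
o=least_squares(f,[535,317,95]);print(o.x,o.fun)
P=o.x;Rt,n=tilt()
for k in(66,46):print(k,rel(P+n*k,Rt))
"
```

```text
[ 1.28 -0.04] [0.12 0.35]
[534.21 315.38  94.37] [ 0.28 -0.48  0.27 -0.15 -0.32]
66 (array([-3.13, -1.06, 35.58]), array([ 0.03, -0.22, -0.08]))
46 (array([-3.2 , -1.07, 55.58]), array([ 0.03, -0.22, -0.08]))
```

Call:
{"op": "move_arm", "data": {
  "targets": "-3.1 -1.1 5 0 0 0 -1; -3.1 -1.1 15 0 -0.2 0 -1; -3.1 -1.1 25 0 -0.2 0 -1; -3.1 -1.1 33 0 -0.2 0 -1; -3.1 -1.1 39 0 -0.2 0 -1; -3.1 -1.1 42 0 -0.2 0 -1; -3.1 -1.1 42 0 -0.2 0 -1; -3.1 -1.1 42 0 -0.2 0 -1"
}}

```text
clock: 30.6
tool_pos: [514.8, 321.1, 150.6]
eef_rot: [2.862, 0.661, 0.455]
wrist_force: [0.6, 0.2, -2.2]
opening: 0.24
finger_force: 59.5
```

```bash
python3 -c "
from h import *
s=manip.get_state();print(s['tool_pos'],s['wrist_force'])
Rt,n=tilt();P=np.array([534.2,315.4,94.6]);print(rel(P+n*46,Rt))
tz=-R.from_rotvec(s['eef_rot']).as_matrix()[:,2];I=[]
for m in('scene','top'):
    p,d=manip.read_camera(m)
    u=proj(m,[P])[0].astype(int);print(m,u,proj(m,[s['tool_pos']-51*tz,P]).tolist())
    I.append(cv2.resize(p[u[1]-20:u[1]+20,u[0]-20:u[0]+20,::-1],None,fx=10,fy=10,interpolation=cv2.INTER_CUBIC))
cv2.imwrite('pics/s10.png',np.hstack(I))
"
```

```text
[514.84 321.12 150.57] [ 0.59  0.18 -2.19]
(array([-0.29, -0.04, 13.5 ]), array([ 0.03, -0.04, -0.09]))
scene [465 183] [[466.0063399924242, 180.49218129963762], [465.4201164168304, 183.97392378899124]]
top [162 221] [[161.28562661350549, 222.3387163005135], [162.90607476451234, 221.39612437633312]]
```

View pics/s10.png

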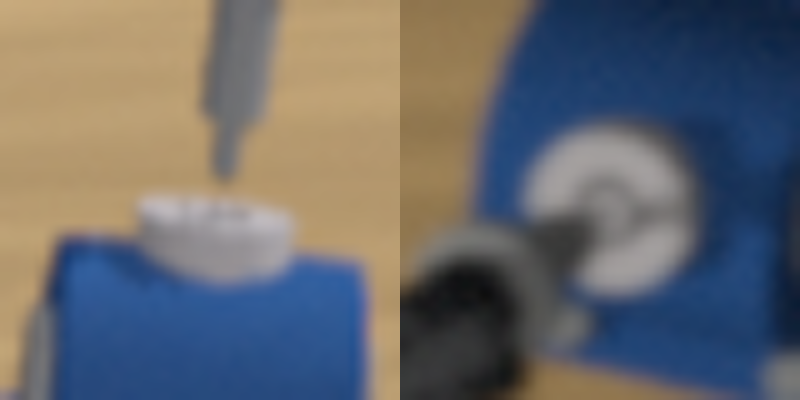

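The left-hand half (scene) shows the tip at crop (225,180), just above the middle of the pad face at (216,212). In the right-hand half (top) the tip is at about (592,222), heading for the ring centre at (609,209). I take a force baseline, then press.

```bash
cat > f.py <<'E'
from h import *
F=[];T=[]
for i in range(12): manip.read_camera('scene');s=manip.get_state();F.append(s['wrist_force']);T.append(s['tool_pos'])
Rt,n=tilt();F=np.array(F);print(F.mean(0),'axial',(F@n).mean(),(F@n).std()/12**.5,np.mean(T,0),'k',(np.mean(T,0)-[534.2,315.4,94.6])@n,rel(np.array([534.2,315.4,94.6])+46*n,Rt),s['clock'])
E
python3 f.py
```

```text
[-0.24  0.03 -2.04] axial -1.8307575176707493 0.12570199571592938 [514.72 321.16 150.65] k 59.620786501976866 (array([-0.03,  0.03, 13.38]), array([ 0.03, -0.02, -0.08])) 31.3
```

Call:
{"op": "move_arm", "data": {
  "targets": "0.2 0.3 2 0 0 0 -1; 0.2 0.3 4 0 0 0 -1; 0.2 0.3 6 0 0 0 -1; 0.2 0.3 8 0 0 0 -1; 0.2 0.3 9 0 0 0 -1; 0.2 0.3 10 0 0 0 -1; 0.2 0.3 11 0 0 0 -1; 0.2 0.3 11 0 0 0 -1"
}}

```text
clock: 32.1
tool_pos: [518.6, 319.8, 140.2]
eef_rot: [2.862, 0.661, 0.455]
wrist_force: [-1.7, -1.0, 0.2]
opening: 0.245
finger_force: 59.5
```

```bash
python3 f.py
```

```text
[-1.05 -0.04 -0.03] axial 0.31425510381257643 0.15946727655504886 [518.58 319.85 140.27] k 48.472939433787054 (array([-0.24, -0.27,  2.38]), array([ 0.03, -0.02, -0.08])) 32.7
```

Call:
{"op": "move_arm", "data": {
  "targets": "0 0 0.6 0 0 0 -1; 0 0 1.2 0 0 0 -1; 0 0 1.8 0 0 0 -1; 0 0 1.9 0 0 0 -1; 0 0 1.9 0 0 0 -1; 0 0 1.9 0 0 0 -1; 0 0 1.9 0 0 0 -1; 0 0 1.9 0 0 0 -1"
}}

```text
clock: 33.5
tool_pos: [519.2, 319.7, 138.5]
eef_rot: [2.862, 0.661, 0.455]
wrist_force: [-2.0, 0.6, 1.3]
opening: 0.239
finger_force: 59.5
```

```bash
sed -i 's/range(12)/range(24)/' f.py; python3 f.py
```

```text
[-1.64  0.16  0.66] axial 1.1783928547318052 0.1003700849857573 [519.22 319.66 138.41] k 46.49685595323534 (array([-0.26, -0.29,  0.48]), array([ 0.03, -0.02, -0.08])) 34.7
```

```bash
python3 -c "
from bench import manip
print(manip.hand_in())"
```

```text
the job is handed in; nothing more can be done
None
```

I handed the job in at about 35 s: the long and short slugs are seated in their pockets in that order, and the gripper still holds the probe square on the pad's ringed spot. The spring force reads about 3 N, so the tip is about half-way in. The first close on the short slug missed, without moving it, because the fingertips sit about 25 mm short of the reported TCP. I viewed 12 pictures against the limit of 10, so I had no final look at the tip on the spot.

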